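# Unlock the brush rest and wedge it into its dovetail way

## Task

Take the comb-topped brush rest out from between the two end blocks by lifting it straight up, so that both end blocks stay standing where they are. Lower its foot onto the open, wide end of the dovetail way (the board with two aluminium rails) and slide it nose first, narrow end ahead, between the rails until it wedges tight, then let go of it. Leave everything else on the table where it is.

Things in the scene. Friction and masses are not known exactly. Their poses are not given: they have to be found in the camera images.
- rest: Brush rest: the middle of three interlocking pale wooden blocks, the only one with a tall comb; 87 mm tall, 0.15 to 0.31 kg, loose. Origin: centre of its underside; z up, +x to its nose. Deck 80 (x) x 56 (y) mm, z 20 to 42, with a dovetail tongue on its +y and -y side (12 mm out, 20 mm wide at root, 30 at tip, full deck thickness). Foot below the deck, comb above it.
- rest_comb (a point): Grip point, 65 mm above the rest's origin, in the comb: an upright plate across the rest's middle, 18 mm thick along the rest's x, 56 mm long along y, z 42 to 87 mm above the rest's underside; solid to z 72, four teeth above. Axes as the rest.
- rest_nose (a point): Bottom edge of the foot's nose, 40 mm along +x from the rest's origin. The foot is a tapered dovetail 80 mm long (x -40 to +40), z 0 to 20 mm: at the bottom 56 mm wide at the tail and 36 mm at the nose (7 degrees a side), its sides undercut, so 10 mm narrower at z 20.
- end_a: Low wooden end block on the rest's +y side, loose, 0.3 kg, 80 x 42 mm, 42 mm tall with a rounded ridge to 51 mm. Origin: centre of its underside, 51 mm from the rest's. A dovetail socket in its face, open at the top, holds the rest's tongue with about 2 mm of play: the tongue comes free only by going straight up 22 mm or more (50 mm to pass over the blocks).
- end_b: The same end block on the rest's -y side, facing the other way (its axes still parallel to the rest's), its origin 51 mm from the rest's.
- board: Fixed plywood storage board, 92 (x) x 160 (y) x 6 mm. The three blocks stand on it in a row along its y axis, the rest in the middle with its axes parallel to the board's. Origin: centre of its underside, on the table.
- way: Fixed dovetail way: dark wooden base plate 150 (x) x 92 (y) x 8 mm with two aluminium rails 14 mm high on top, undercut and converging towards +x, from x -22 to +72 mm; the plate from x -75 to -22 is a bare apron at the wide, open end. The slot has exactly the taper and undercut of the rest's foot. Origin: centre of its underside, on the table.
- way_mouth (a point): On the base plate's top (8 mm above the table), 65 mm behind way_home on the way's axis. With the rest's origin here (within 5 mm along), nose to +x, its foot can be lowered to the plate from above, with 4 mm of room each side; nearer home the rails' lips are in the way.
- way_home (a point): On the base plate's top, 20 mm along +x from the way's origin: where the rest's origin is when its foot, slid along +x on the plate with its axes parallel to the way's, is wedged home. A push of 10 to 15 N along +x wedges it; it then stays by friction.
- jar_1: black pigment jar with grey screw cap, 44 mm across, 68 mm tall; bystander. Origin: centre of its underside.
- jar_2: black pigment jar with grey screw cap, 44 mm across, 71 mm tall; bystander. Origin: centre of its underside.
- jar_4: black pigment jar with grey screw cap, 44 mm across, 68 mm tall; bystander. Origin: centre of its underside.
- brush: artist's paint brush with a wooden handle, 229 mm long, 15 mm thick, lying on the table beyond the blocks and the way; bystander. Origin: centre of its underside.
- muller: glass muller with brown turned knob, 60 mm across, 104 mm tall; bystander. Origin: centre of its underside.

How it is judged:
By the outcome, as a careful person would: the job done as asked, in the order asked, and still so for the second after the job is handed in, with the robot touching nothing.
It also fails if it takes over 45 s, if anything falls off the work surface, if the arm or the gripper's body presses on something with over 40 N, if the wrist force passes 120 N, or if a joint passes its speed limit or range.

## Robot

A 6-joint arm with a two-finger parallel gripper is mounted at the origin on a cart in front of the work surface, level with it; the furniture and walls round the work are solid. World frame = base frame: x ahead of the robot, y to its left, z up, the work surface at z = 0. Lengths are in mm, angles in degrees, forces in N, time in s.
With the tool pointing down it reaches from about 275 to 1000 mm from the base axis. Payload 8.4 kg.
Tool frame: the origin (TCP) lies at the very end of the fingers, on their centre line; the grasp point (between the pads) lies 19 mm behind it; z points along the fingers, x is the direction in which the jaws open and shut, and the axes are right-handed (so a half turn about z gives the same grasp; the last joint's range is limited). The gripper opens to 85 mm and grips with 20 to 120 N. Pads are 22 mm wide; open, the fingers measure 114 mm over their backs; the gripper's body (76 mm by 85 mm) begins 54 mm behind the grasp point. The pads swing forward as they close: fully open they stand 13 mm farther back than shut.
Start: joints at [72.456, 20.225, 93.587, -0, 66.188, -0.138], TCP at [186.966, 596.382, 231.281] pointing down, gripper open.
Joint ranges: [-150.9, 150.9], [-52.94, 120.26], [3.33, 152.33], [-74.26, 254.26], [0, 154.13], [-172.89, 172.89]. Speed limits (degrees/s): [127.2, 127.2, 159.86, 180, 180, 180].

## Interface

Orientations are given as a 3x3 rotation matrix whose columns are the frame's x, y, z axes.
In Python, from cell import * gives the robot as it stands. The module is installed in compiled form; this text tells all that it offers.
- The arm moves only by the tool move_arm, never from a script. Its argument "deltas" is a list of rows, each a list of 7 numbers: the shift along the tool's x, y, z in mm, then the turn, a rotation vector about the tool's x, y, z in degrees, then the closure, from -1 (fully open) to 1 (shut). In form: [[dx, dy, dz, rx, ry, rz, grip], ...]. A call has 1 to 12 rows; each row shifts and turns the commanded pose from where the row before left it, along the tool's axes as they then stand; what a row does not reach is not made up. A row lasts 1/12 s, in which the tool goes at most 41.7 mm and 7.16 degrees, less where a joint would pass 70% of its speed; a pose out of reach is approached as far as the arm can. A call is refused whole if a number of a shift passes 41.7 or a number of a turn 7.16, either way. A call with a gripper value outside its range is refused whole. The fingers move at their own pace and stop on an object; "force" is the grip in N (left out, the last holds). Time passes only in rows, so rows that do not move let the fingers close. It gives the time, the measured TCP pose, the force and the opening at its end, in the units of the state.
- get_obs(): the state, without advancing time (a new reading comes with each control period).
- snapshot(name): name is "scene" or "side" or "wrist"; returns the picture (400x640x3 uint8, red, green, blue); there is no depth.
- camera_info(name): a dict with "mtx" (3x3 intrinsics, pixels), "k1" (the pictures are not rectified: a ray, as slopes to the right and down, at radius r is drawn at 1 + k1 r^2 times it, then the intrinsics apply), "world_to_cam" (4x4, takes a point from world to camera coordinates). Camera axes: x right, y down, z forward; pixel columns grow to the right and rows downward; lengths in mm; the calibration is good to about 2 mm. A picture is of the moment at which its call begins: read the wrist's pose just before it. camera_info takes no time and is no camera call; for the wrist camera it gives the pose at the moment of the call.
- job_done(): hands the job in, once; it reports no verdict.
Trained networks look in the newest picture that a camera, given by its name, has taken for a name from the list of things; names that differ only in an ending like _2 or _b are one class to them, and where a whole thing is asked for, a point or a joint stands for the part that bears it (a point fixed in the world has none). Each returns a list of dicts, best first, with "p" (0 to 1); they miss things now and then, are a little off and sometimes report something else, mostly with a low value. They report only what shows in the picture. A call takes as long as a camera call.
- spot_in(camera, name): "at" ([x, y, z] in mm, in the coordinates of the camera as it stood for that picture, good to about 4 mm: the middle of the surface that is visible of it).
- outline_of(camera, name): "mask" (400x640 bool, what is visible of it).
- place_of(camera, name): "at" ([x, y, z] in mm, in the coordinates of the camera as it stood for that picture, good to about 4 mm: a listed point, or the origin of a listed thing).
The state is a dict: "t": time; "joint_pos": joint angles; "qvel": joint speeds; "tau": joint torques, N m; "eef_pos": TCP position; "tcp_rot": TCP orientation; "force": force on the tool from outside, world axes, zero at the start; "moment": the same for the moment, N m; "gripper_width": opening from 0.0 (shut) to 1.0 (fully open).
Only numpy, scipy, OpenCV 4.12 (cv2) and the standard library are available. Lean on these libraries where they do the work, as an engineer would, in place of code of your own. Each camera call takes 0.05 s, during which the arm holds its last target. There are 200 camera calls.

## Working session

There is one attempt and no reset: what is moved stays moved. The work goes in short steps, Python scripts to look and compute and a tool call to move; the robot and the scene stay as the last step left them, time stands still between calls to the robot, and variables do not carry over. Pictures are saved under pics/ and viewed, about 8 in all and at most 12, crops included, and the job is handed in when it is done.

Besides the shell and the picture viewer there is one more tool, called after "Emit:" as name(argument=value, ...), one argument or row to a line, values as JSON. move_arm: Moves the arm, as the interface text tells. Its arguments: {"type":"object","properties":{"deltas":{"type":"array","items":{"type":"array","items":{"type":"number"}}},"force":{"type":"number"}},"required":["deltas"]}

```bash
mkdir -p pics; cat > h.py <<'E'
from cell import *
import numpy as np, cv2
def w(cam,p):
    M=np.array(camera_info(cam)["world_to_cam"]);return (np.linalg.inv(M)@np.r_[p,1])[:3]
def save(im,n): cv2.imwrite(f"pics/{n}.png",np.ascontiguousarray(im[:,:,::-1]))
def proj(cam,P):
    c=camera_info(cam);M=np.array(c["world_to_cam"]);K=np.array(c["mtx"])
    q=(M@np.c_[np.atleast_2d(P),np.ones(len(np.atleast_2d(P)))].T)[:3];s=q[:2]/q[2];s=s*(1+c["k1"]*(s**2).sum(0))
    return (K[:2,:2]@s).T+K[:2,2]
def unproj(cam,px,z):
    c=camera_info(cam);M=np.array(c["world_to_cam"]);K=np.array(c["mtx"]);k=c["k1"]
    d=np.linalg.solve(K,np.r_[px,1])[:2];s=d.copy()
    for _ in range(20): s=d/(1+k*(s@s))
    R=M[:3,:3];o=-R.T@M[:3,3];v=R.T@np.r_[s,1];return o+v*(z-o[2])/v[2]
E
python3 - <<'E'
from h import *
np.set_printoptions(precision=1,suppress=True)
a=[]
for c in ["scene","side"]:
    im=snapshot(c);a.append(im)
    for n in ["rest","rest_comb","rest_nose","end_a","board","way","way_mouth","way_home","jar_1","muller","brush"]:
        print(c,n,[(round(d["p"],2),w(c,d["at"])) for d in place_of(c,n)[:3]])
save(a[0],"a");save(a[1],"b")
o=get_obs();print(o["eef_pos"],o["tcp_rot"],o["t"])
E
```

```text
scene rest [(0.85, array([562.4, 356.5,   5.5]))]
scene rest_comb [(0.98, array([567.4, 360.4,  73.8])), (0.48, array([565.5, 355.7,   4.8]))]
scene rest_nose [(0.66, array([609.5, 362.7,   2.4]))]
scene end_a [(0.81, array([575.5, 300.8,  12.4])), (0.68, array([567.5, 406.8,   2.5]))]
scene board [(0.76, array([566.3, 352.8,   0.5]))]
scene way [(0.85, array([431.1, 339. ,   0.1]))]
scene way_mouth [(0.47, array([577. , 299.9,  12.4]))]
scene way_home [(0.97, array([433.7, 360.3,   5.5]))]
scene jar_1 [(0.91, array([315.8, 356.6,   0.3])), (0.8, array([266.4, 401.8,   2.2]))]
scene muller [(0.65, array([726.6, 246.1,   1.1]))]
scene brush [(0.8, array([667.8, 355.2,   2.5]))]
side rest [(0.93, array([568. , 355.4,   2.4]))]
side rest_comb [(0.97, array([570.6, 355.2,  73.9]))]
side rest_nose []
side end_a [(0.9, array([572.5, 303.1,   8.1])), (0.68, array([565.8, 408.5,   6.5]))]
side board []
side way []
side way_mouth [(0.89, array([430.8, 296.1,   7.9])), (0.45, array([435. , 340.3,  -1.9]))]
side way_home [(0.95, array([434.1, 358.6,   9. ]))]
side jar_1 [(0.96, array([322.1, 358.4,  -2.7])), (0.94, array([246.2, 338.9,   1.3])), (0.83, array([272.2, 400.1,  -3.8]))]
side muller [(0.82, array([726.1, 245.1,   2.8]))]
side brush [(0.75, array([664.5, 356.7,   0.2])), (0.39, array([574. , 355.6,  72.3]))]
[187.  596.4 231.3] [[ 0.3  1.  -0. ]
 [ 1.  -0.3 -0. ]
 [-0.  -0.  -1. ]] 1.2
```

View pics/a.png

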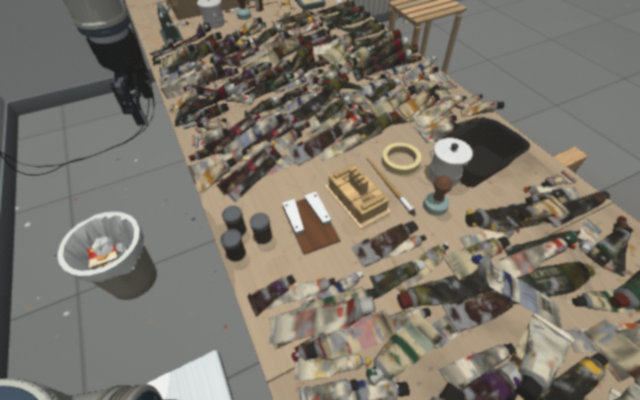

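View pics/b.png

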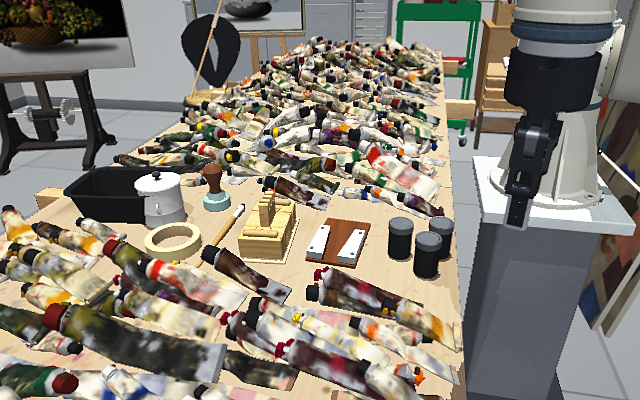

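```bash
cat >> h.py <<'E'
def go(x,y,z,yaw=None):
    o=get_obs();R=np.array(o["tcp_rot"]);d=R.T@(np.array([x,y,z])-o["eef_pos"])
    cy=np.degrees(np.arctan2(R[1,0],R[0,0]))
    rz=0 if yaw is None else -((yaw-cy+90)%180-90)
    # residual tilt (tool z vs. down), in tool axes
    t=np.degrees(np.cross([0,0,1],R.T@np.array([0,0,-1])))
    print("t",round(o["t"],2),"pos",np.round(o["eef_pos"],1),"yaw",round(cy,2),"shift",np.round(d,1),"rz",round(rz,2),"tilt",np.round(t,2),"F",np.round(o["force"],1),"w",round(o["gripper_width"],3))
E
python3 -c "
from h import *
go(560,350,240,4)
o=get_obs();print(np.round(camera_info('wrist')['world_to_cam'],2))"
```

```text
t 1.2 pos [187.  596.4 231.3] yaw 72.59 shift [-123.5  429.7   -8.7] rz 68.59 tilt [-0.  0.  0.] F [ 0.5  0.7 -0.4] w 0.999
[[ 3.0000e-01  9.5000e-01  0.0000e+00 -6.2556e+02]
 [ 9.0000e-01 -2.8000e-01  3.2000e-01 -4.2280e+01]
 [ 3.1000e-01 -1.0000e-01 -9.5000e-01  3.8017e+02]
 [ 0.0000e+00  0.0000e+00  0.0000e+00  1.0000e+00]]
```

Emit:
move_arm(
  deltas=[
    [-10.3,35.8,-0.7,0,0,0,-1],
    [-10.3,35.8,-0.7,0,0,0,-1],
    [-10.3,35.8,-0.7,0,0,0,-1],
    [-10.3,35.8,-0.7,0,0,0,-1],
    [-10.3,35.8,-0.7,0,0,0,-1],
    [-10.3,35.8,-0.7,0,0,0,-1],
    [-10.3,35.8,-0.7,0,0,0,-1],
    [-10.3,35.8,-0.7,0,0,0,-1],
    [-10.3,35.8,-0.7,0,0,0,-1],
    [-10.3,35.8,-0.7,0,0,0,-1],
    [-10.3,35.8,-0.7,0,0,0,-1],
    [-10.3,35.8,-0.7,0,0,0,-1],
  ],
)

```text
t: 2.2
eef_pos: [561.3, 348.7, 239.9]
tcp_rot: [[0.299, 0.954, 0.0], [0.954, -0.299, 0.0], [0.0, 0.0, -1.0]]
force: [-0.2, 0.6, 0.5]
gripper_width: 0.997
```

Emit:
move_arm(
  deltas=[
    [0,0,0,0,0,6.86,-1],
    [0,0,0,0,0,6.86,-1],
    [0,0,0,0,0,6.86,-1],
    [0,0,0,0,0,6.86,-1],
    [0,0,0,0,0,6.86,-1],
    [0,0,0,0,0,6.86,-1],
    [0,0,0,0,0,6.86,-1],
    [0,0,0,0,0,6.86,-1],
    [0,0,0,0,0,6.86,-1],
    [0,0,0,0,0,6.86,-1],
    [0,0,0,0,0,0,-1],
    [0,0,0,0,0,0,-1],
  ],
)

```text
t: 3.2
eef_pos: [560.0, 349.9, 239.7]
tcp_rot: [[0.997, 0.073, 0.0], [0.073, -0.997, 0.0], [0.0, -0.0, -1.0]]
force: [-0.0, 0.2, 0.2]
gripper_width: 0.998
```

```bash
python3 - <<'E'
from h import *
np.set_printoptions(precision=1,suppress=True)
go(568,356,200,4)
im=snapshot("wrist");save(im,"c")
for n in ["rest","rest_comb","rest_nose","end_a","board","way","way_mouth","way_home"]:
    print(n,[(round(d["p"],2),w("wrist",d["at"])) for d in place_of("wrist",n)[:3]])
E
```

```text
t 3.2 pos [560.  349.9 239.7] yaw 4.21 shift [ 8.5 -5.5 39.7] rz 0.21 tilt [-0. -0.  0.] F [-0.   0.2  0.2] w 0.998
rest [(0.86, array([570.8, 356.5,   0.7]))]
rest_comb [(0.81, array([567.3, 358.5,  72.4])), (0.2, array([727.9, 247.4,  -3.5]))]
rest_nose [(0.2, array([664.8, 360.9,   0.7]))]
end_a [(0.73, array([559.9, 407.5,   5.6])), (0.57, array([577. , 304.1,   7.5]))]
board []
way [(0.71, array([434.8, 336.9,  -2.6]))]
way_mouth [(0.62, array([428.5, 293.9,   6.7])), (0.43, array([433.3, 338.3,  -0.1])), (0.37, array([576.6, 305.5,   5.6]))]
way_home [(0.63, array([431.9, 360. ,   5.4]))]
```

View pics/c.png

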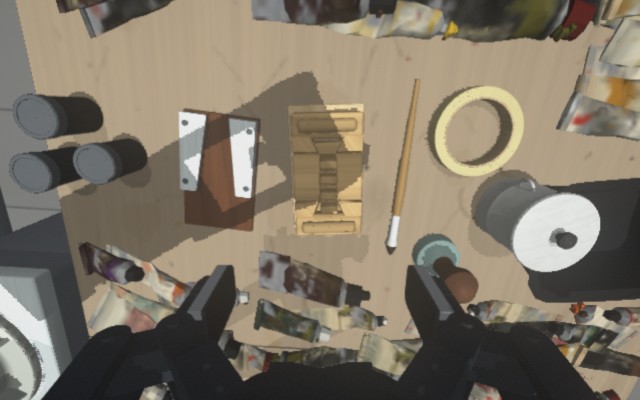

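```bash
python3 - <<'E'
from h import *
im=cv2.imread("pics/c.png")[90:250,160:380]
cv2.imwrite("pics/d.png",cv2.resize(im,None,fx=3.6,fy=3.6,interpolation=cv2.INTER_CUBIC))
E
```

```text
(no output)
```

View pics/d.png

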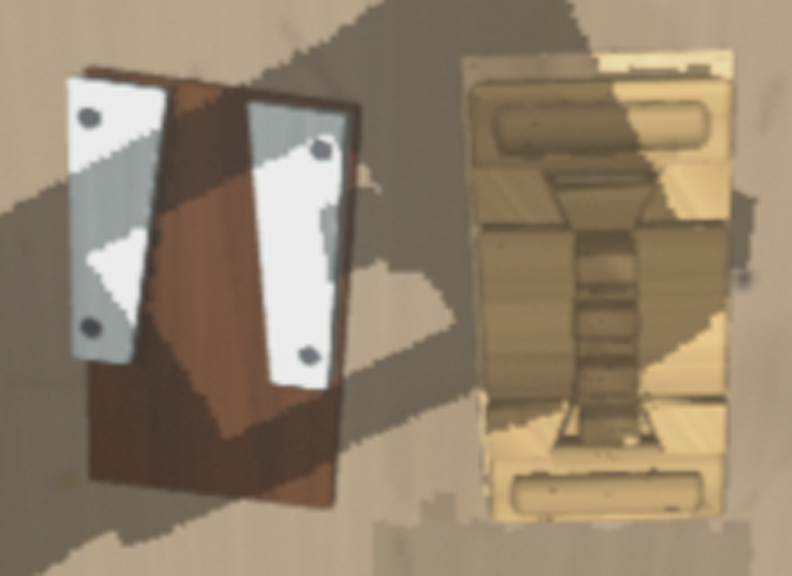

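```bash
python3 - <<'E'
from h import *
from scipy.optimize import least_squares
np.set_printoptions(precision=1,suppress=True)
C=lambda x,y:np.array([160+x/3.6,90+y/3.6])
def fit(pts,g):
    L=np.array([p[0] for p in pts],float);P=np.array([C(*p[1]) for p in pts])
    def f(q):
        c,s=np.cos(q[2]),np.sin(q[2]);W=np.c_[q[0]+c*L[:,0]-s*L[:,1],q[1]+s*L[:,0]+c*L[:,1],L[:,2]]
        return (proj("wrist",W)-P).ravel()
    r=least_squares(f,g,x_scale=[1,1,.01]);q=r.x;print(q[:2],np.degrees(q[2]),"res",r.fun.reshape(-1,2).tolist() and np.round(r.fun.reshape(-1,2),1).tolist());return q
i=lambda x:24.5-(x+20)*10/80
rail=[((72,46,22),(68,77)),((72,i(72),22),(167,90)),((-22,i(-22),22),(130,362)),
      ((72,-i(72),22),(247,101)),((72,-46,22),(350,112)),((-22,-i(-22),22),(270,382))]
pl=[((-75,46,8),(90,479)),((-75,-46,8),(332,507)),((75,-46,8),(360,105))]
q=fit(pl+[rail[1],rail[2],rail[3],rail[5]],[431,339,1.53])
for k in(20,-45):print("home/mouth",q[0]+k*np.cos(q[2]),q[1]+k*np.sin(q[2]))
fit(pl,[431,339,1.53])
for n,d in (("restdeck",[((-40,28,48),(480,228)),((40,28,48),(730,228)),((-40,-28,48),(487,398)),((40,-28,48),(725,398))]),
 ("comb",[((-9,28,93),(575,232)),((9,28,93),(638,232)),((-9,-28,93),(580,442)),((9,-28,93),(637,442))]),
 ("board",[((-46,80,6),(462,57)),((46,80,6),(733,50))])):
    print(n);fit(d,[568,356,.05])
# row yaw
for a,b in (((472,90),(492,522)),((733,80),(722,515))):
    A=unproj("wrist",C(*a),48);B=unproj("wrist",C(*b),48);print(np.degrees(np.arctan2(*(A-B)[1::-1]))-90)
E
```

```text
[432.2 340.2] 86.42378134435909 res [[-0.8, 0.5], [0.1, 1.0], [-0.1, -0.7], [-0.1, -0.4], [-0.1, 0.4], [0.3, -0.3], [0.6, -0.1]]
home/mouth 433.42057990282945 360.18943941148945
home/mouth 429.3661223265401 295.3160136212472
[432.5 340.5] 86.38228934766396 res [[-0.6, 0.3], [0.3, 0.9], [0.3, -0.9]]
restdeck
[568.9 354.8] 4.374151579151069 res [[-0.9, -0.0], [1.3, -0.4], [-1.2, 0.5], [0.7, 0.2]]
comb
[568.  358.6] 5.050307856750008 res [[-0.5, 2.0], [0.6, 1.7], [-0.9, -1.9], [0.7, -2.2]]
board
[568.6 353.7] 5.4868958821988425 res [[-0.9, 0.0], [0.9, 0.0]]
5.077225264712496
5.279763154450833
```

```bash
python3 -c "
from h import *
go(568.6,355.5,130,5.0)"
```

```text
t 3.65 pos [559.9 349.9 239.7] yaw 4.03 shift [  9.1  -4.9 109.7] rz -0.97 tilt [-0.  0.  0.] F [-0.1  1.  -0.8] w 1.005
```

Emit:
move_arm(
  deltas=[
    [3,-1.6,15,0,0,-0.97,-1],
    [3,-1.6,25,0,0,0,-1],
    [3.1,-1.7,25,0,0,0,-1],
    [0,0,25,0,0,0,-1],
    [0,0,15,0,0,0,-1],
    [0,0,4.7,0,0,0,-1],
    [0,0,0,0,0,0,-1],
    [0,0,0,0,0,0,-1],
  ],
)

```text
t: 4.32
eef_pos: [569.0, 355.8, 130.7]
tcp_rot: [[0.996, 0.087, 0.001], [0.087, -0.996, 0.0], [0.001, -0.0, -1.0]]
force: [1.0, -0.1, 0.1]
gripper_width: 1.002
```

```bash
python3 - <<'E'
from h import *
np.set_printoptions(precision=1,suppress=True)
im=snapshot("wrist")
go(568.6,355.5,53,5.0)
for n in ["rest","rest_comb","end_a","way_home","way_mouth"]:
    print(n,[(round(d["p"],2),w("wrist",d["at"])) for d in place_of("wrist",n)[:3]])
o=get_obs()
for z in (93,):
  for s in (9,-9):
    for y in (28,-28):
      c,sn=np.cos(np.radians(5)),np.sin(np.radians(5))
      p=proj("wrist",[568.6+c*s-sn*y,355.5+sn*s+c*y,z])[0];cv2.circle(im,tuple(int(round(v)) for v in p),2,(255,0,0),-1)
save(im,"e")
E
```

```text
t 4.37 pos [569.3 356.  131.3] yaw 4.97 shift [-0.9  0.5 78.3] rz -0.03 tilt [-0.1 -0.1  0. ] F [-0.1  0.7  0.1] w 1.001
rest [(0.7, array([568.8, 355.1,   1.1]))]
rest_comb [(0.85, array([567.7, 357.2,  75.6]))]
end_a [(0.62, array([561.8, 407.6,   7.8]))]
way_home [(0.67, array([432. , 360.8,   5.7]))]
way_mouth [(0.89, array([427.8, 295.2,   6.8]))]
```

View pics/e.png

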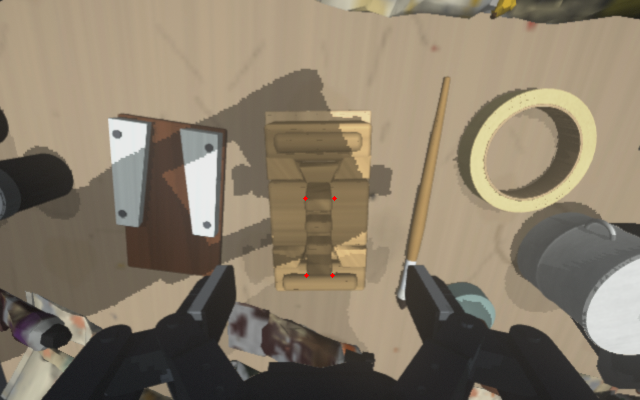

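Emit:
move_arm(
  deltas=[
    [-1,0.3,15,0,0,0,-1],
    [0,0,20,0,0,0,-1],
    [0,0,18,0,0,0,-1],
    [0,0,14,0,0,0,-1],
    [0,0,8,0,0,0,-1],
    [0,0,2.5,0,0,0,-1],
    [0,0,0,0,0,0,-1],
    [0,0,0,0,0,0,0.3],
  ],
  force=60,
)

```text
t: 5.28
eef_pos: [568.1, 355.5, 53.2]
tcp_rot: [[0.996, 0.087, 0.001], [0.087, -0.996, 0.001], [0.001, -0.0, -1.0]]
force: [-0.1, -0.2, 0.7]
gripper_width: 0.885
```

```bash
python3 - <<'E'
from h import *
go(568,355.7,53,5.0)
save(snapshot("wrist"),"f")
E
```

```text
t 5.28 pos [568.1 355.5  53.2] yaw 4.96 shift [-0.1 -0.2  0.2] rz -0.04 tilt [-0.02 -0.05  0.  ] F [-0.1 -0.2  0.7] w 0.885
```

View pics/f.png

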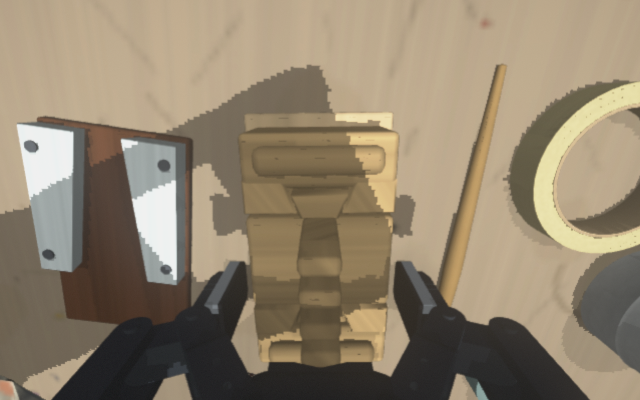

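Emit:
move_arm(
  deltas=[
    [0,0,0,0,0,0,0.5],
    [0,0,0,0,0,0,0.7],
    [0,0,0,0,0,0,0.8],
    [0,0,0,0,0,0,1],
    [0,0,0,0,0,0,1],
    [0,0,0,0,0,0,1],
    [0,0,0,0,0,0,1],
    [0,0,0,0,0,0,1],
    [0,0,0,0,0,0,1],
  ],
  force=60,
)

```text
t: 6.08
eef_pos: [567.9, 355.3, 53.0]
tcp_rot: [[0.996, 0.086, 0.001], [0.086, -0.996, 0.0], [0.001, -0.0, -1.0]]
force: [-0.1, -1.2, 5.8]
gripper_width: 0.2
```

```bash
python3 - <<'E'
from h import *
go(568,355.7,60,5.0)
print(get_obs()["moment"])
E
```

```text
t 6.08 pos [567.9 355.3  53. ] yaw 4.96 shift [ 0.1 -0.4 -7. ] rz -0.04 tilt [-0.01 -0.03  0.  ] F [-0.1 -1.2  5.8] w 0.2
[-0.08068883  0.22914139 -0.04297996]
```

Emit:
move_arm(
  deltas=[
    [0,0,-1,0,0,0,1],
    [0,0,-2,0,0,0,1],
    [0,0,-3,0,0,0,1],
    [0,0,-3,0,0,0,1],
    [0,0,-3,0,0,0,1],
    [0,0,-2,0,0,0,1],
    [0,0,0,0,0,0,1],
    [0,0,0,0,0,0,1],
  ],
)

```text
t: 6.75
eef_pos: [567.7, 355.2, 66.7]
tcp_rot: [[0.996, 0.087, 0.0], [0.087, -0.996, 0.0], [0.0, -0.0, -1.0]]
force: [0.4, -0.2, -0.8]
gripper_width: 0.203
```

```bash
python3 - <<'E'
from h import *
go(568,355.7,150,5.0)
print(get_obs()["moment"])
snapshot("side")
print([(round(d["p"],2),w("side",d["at"]).round(1)) for n in ("end_a","rest_comb") for d in place_of("side",n)[:3]])
E
```

```text
t 6.75 pos [567.7 355.2  66.7] yaw 4.96 shift [  0.3  -0.5 -83.3] rz -0.04 tilt [-0.01 -0.02  0.  ] F [ 0.4 -0.2 -0.8] w 0.203
[ 0.00851066 -0.02488316  0.00360317]
[(0.6, array([563.2, 405.8,   4.1]))]
```

Emit:
move_arm(
  deltas=[
    [0,0,-4,0,0,0,1],
    [0,0,-6,0,0,0,1],
    [0,0,-6,0,0,0,1],
    [0,0,-8,0,0,0,1],
    [0,0,-12,0,0,0,1],
    [0,0,-14,0,0,0,1],
    [0,0,-14,0,0,0,1],
    [0,0,-12,0,0,0,1],
    [0,0,-7,0,0,0,1],
    [0,0,0,0,0,0,1],
    [0,0,0,0,0,0,1],
  ],
)

```text
t: 7.82
eef_pos: [567.8, 355.3, 150.1]
tcp_rot: [[0.996, 0.087, 0.001], [0.087, -0.996, 0.0], [0.001, -0.0, -1.0]]
force: [0.3, -0.1, -2.2]
gripper_width: 0.2
```

```bash
python3 - <<'E'
from h import *
go(429.4,295.3,150,86.4)
save(snapshot("wrist"),"g0")
im=snapshot("side");save(cv2.resize(im[150:300,180:440],None,fx=3,fy=3,interpolation=cv2.INTER_CUBIC),"g")
E
```

```text
t 7.82 pos [567.8 355.3 150.1] yaw 4.97 shift [-1.43e+02  4.78e+01 -1.00e-01] rz -81.43 tilt [-0.02 -0.05  0.  ] F [ 0.3 -0.1 -2.2] w 0.2
```

View pics/g.png

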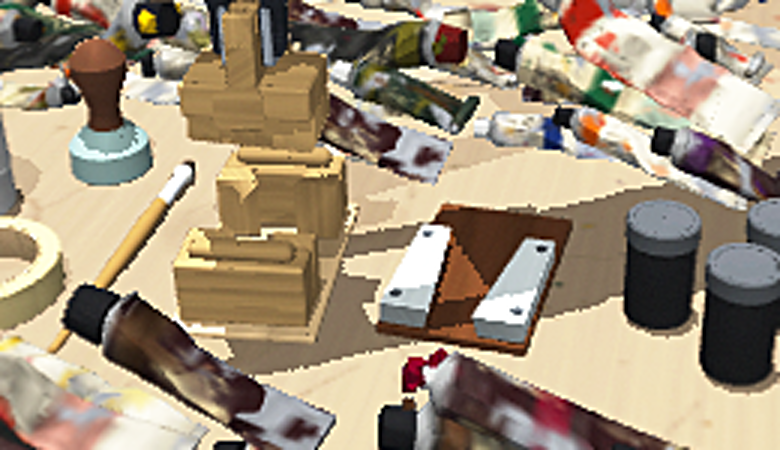

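Emit:
move_arm(
  deltas=[
    [-7,2.4,0,0,0,0,1],
    [-16,5.3,0,0,0,0,1],
    [-20,6.7,0,0,0,0,1],
    [-20,6.7,0,0,0,0,1],
    [-20,6.7,0,0,0,0,1],
    [-20,6.7,0,0,0,0,1],
    [-20,6.7,0,0,0,0,1],
    [-14,4.6,0,0,0,0,1],
    [-6,2,0,0,0,0,1],
    [0,0,0,0,0,0,1],
  ],
)

```text
t: 8.75
eef_pos: [427.7, 294.4, 149.1]
tcp_rot: [[0.996, 0.087, -0.001], [0.087, -0.996, -0.001], [-0.001, 0.001, -1.0]]
force: [-0.2, 0.1, -0.9]
gripper_width: 0.201
```

Emit:
move_arm(
  deltas=[
    [0,0,0,0,0,-6.8,1],
    [0,0,0,0,0,-6.8,1],
    [0,0,0,0,0,-6.8,1],
    [0,0,0,0,0,-6.8,1],
    [0,0,0,0,0,-6.8,1],
    [0,0,0,0,0,-6.8,1],
    [0,0,0,0,0,-6.8,1],
    [0,0,0,0,0,-6.8,1],
    [0,0,0,0,0,-6.8,1],
    [0,0,0,0,0,-6.8,1],
    [0,0,0,0,0,-6.8,1],
    [0,0,0,0,0,-6.6,1],
  ],
)

```text
t: 9.75
eef_pos: [430.3, 295.7, 149.3]
tcp_rot: [[0.058, 0.998, 0.0], [0.998, -0.058, 0.0], [0.0, 0.0, -1.0]]
force: [-1.1, -0.0, -1.2]
gripper_width: 0.201
```

Emit:
move_arm(
  deltas=[
    [0,0,10,0,0,0,1],
    [0,0,20,0,0,0,1],
    [0,0,20,0,0,0,1],
    [0,0,10,0,0,0,1],
    [0,0,0,0,0,0,1],
    [0,0,0,0,0,0,1],
    [0,0,0,0,0,0,1],
  ],
)

```text
t: 10.33
eef_pos: [429.9, 295.6, 90.0]
tcp_rot: [[0.065, 0.998, 0.001], [0.998, -0.065, 0.0], [0.001, 0.001, -1.0]]
force: [-0.5, -0.4, -2.0]
gripper_width: 0.203
```

```bash
python3 - <<'E'
from h import *
go(429.4,295.3,58,86.4)
im=snapshot("wrist")
for n in ("rest","rest_comb","way_mouth","way_home"):
  print(n,[(round(d["p"],2),w("wrist",d["at"]).round(1)) for d in place_of("wrist",n)[:2]])
save(im,"i0")
im=snapshot("side")
for n in ("rest","rest_comb","rest_nose","way_mouth","way_home"):
  print(n,[(round(d["p"],2),w("side",d["at"]).round(1)) for d in place_of("side",n)[:2]])
s=cv2.resize(im[150:300,240:440],None,fx=2.6,fy=2.6,interpolation=cv2.INTER_CUBIC)
x=cv2.imread("pics/i0.png")[:,:,::-1]
s=cv2.resize(s,(533,400));save(cv2.resize(np.hstack([x[:,100:540],s[:,:]]),None,fx=.82,fy=.82),"i")
E
```

```text
t 10.33 pos [429.9 295.6  90. ] yaw 86.3 shift [-0.3 -0.5 32. ] rz -0.1 tilt [ 0.04 -0.03  0.  ] F [-0.5 -0.4 -2. ] w 0.203
rest [(0.82, array([432.5, 298.7,  38.8]))]
rest_comb [(0.95, array([431.3, 297.4, 107.5]))]
way_mouth []
way_home [(0.68, array([429.8, 360.9,   8.9]))]
rest [(0.58, array([429.9, 295.6,  41.8]))]
rest_comb [(0.57, array([435.3, 297.3, 110.6]))]
rest_nose [(0.94, array([432.8, 331.7,  42.9]))]
way_mouth [(0.6, array([427.8, 296.6,   6. ]))]
way_home [(0.77, array([435.8, 360.8,  11.7]))]
```

View pics/i.png

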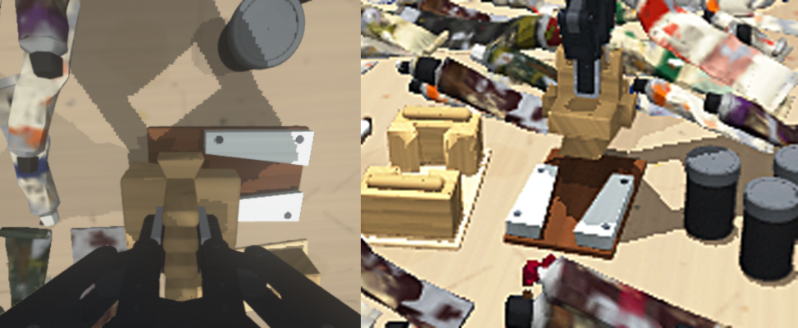

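Emit:
move_arm(
  deltas=[
    [-0.3,-0.5,6,0,0,0,1],
    [0,0,8,0,0,0,1],
    [0,0,8,0,0,0,1],
    [0,0,5,0,0,0,1],
    [0,0,3,0,0,0,1],
    [0,0,2,0,0,0,1],
    [0,0,1,0,0,0,1],
    [0,0,0.5,0,0,0,1],
    [0,0,0.5,0,0,0,1],
    [0,0,0,0,0,0,1],
  ],
)

```text
t: 11.72
eef_pos: [428.9, 295.0, 55.6]
tcp_rot: [[0.063, 0.998, 0.0], [0.998, -0.063, 0.0], [0.0, 0.0, -1.0]]
force: [0.0, -0.3, -1.2]
gripper_width: 0.2
```

```bash
python3 - <<'E'
from h import *
go(433.4,360.2,55,86.4);print(get_obs()["moment"])
E
```

```text
t 11.72 pos [428.9 295.   55.6] yaw 86.37 shift [65.4  0.3  0.6] rz -0.03 tilt [ 0.02 -0.01  0.  ] F [ 0.  -0.3 -1.2] w 0.2
[0.05060644 0.06167417 0.06462045]
```

Emit:
move_arm(
  deltas=[
    [0,0,0.4,0,0,0,1],
    [0,0,0.4,0,0,0,1],
    [0,0,0.2,0,0,0,1],
    [0,0,0,0,0,0,1],
  ],
)

```text
t: 12.05
eef_pos: [429.0, 295.1, 54.9]
tcp_rot: [[0.063, 0.998, 0.0], [0.998, -0.063, 0.0], [0.0, 0.0, -1.0]]
force: [-1.1, 0.5, 4.5]
gripper_width: 0.203
```

Emit:
move_arm(
  deltas=[
    [3,0,0,0,0,0,1],
    [5,0,0,0,0,0,1],
    [5,0,0,0,0,0,1],
    [5,0,0,0,0,0,1],
    [5,0,0,0,0,0,1],
    [5,0,0,0,0,0,1],
    [4,0,0,0,0,0,1],
    [0,0,0,0,0,0,1],
  ],
)

```text
t: 12.72
eef_pos: [431.1, 327.0, 54.9]
tcp_rot: [[0.063, 0.998, 0.0], [0.998, -0.063, -0.0], [-0.0, 0.0, -1.0]]
force: [-1.2, -1.4, 5.5]
gripper_width: 0.204
```

```bash
python3 - <<'E'
from h import *
go(433.4,360.2,55,86.4);print(get_obs()["moment"])
E
```

```text
t 12.72 pos [431.1 327.   54.9] yaw 86.38 shift [33.3  0.2 -0.1] rz -0.02 tilt [ 0.02  0.01 -0.  ] F [-1.2 -1.4  5.5] w 0.204
[-0.3296367   0.15844643  0.01616685]
```

Emit:
move_arm(
  deltas=[
    [3,0,0,0,0,0,1],
    [4,0,0,0,0,0,1],
    [4,0,0,0,0,0,1],
    [4,0,0,0,0,0,1],
    [3,0,0,0,0,0,1],
    [2,0,0,0,0,0,1],
    [0,0,0,0,0,0,1],
  ],
)

```text
t: 13.3
eef_pos: [432.1, 346.2, 55.0]
tcp_rot: [[0.063, 0.998, -0.0], [0.998, -0.063, -0.001], [-0.001, -0.0, -1.0]]
force: [-1.1, -5.3, 8.6]
gripper_width: 0.206
```

```bash
python3 - <<'E'
from h import *
go(433.4,360.2,55,86.4);print(get_obs()["moment"])
E
```

```text
t 13.3 pos [432.1 346.2  55. ] yaw 86.39 shift [14.   0.4 -0.1] rz -0.01 tilt [-0.    0.07  0.  ] F [-1.1 -5.3  8.6] w 0.206
[-0.79577018  0.05986873  0.01709717]
```

Emit:
move_arm(
  deltas=[
    [1,0,-0.2,0,0,0,1],
    [1,0,-0.2,0,0,0,1],
    [1,0,0,0,0,0,1],
    [1,0,0,0,0,0,1],
    [0,0,0,0,0,0,1],
  ],
)

```text
t: 13.72
eef_pos: [432.1, 350.2, 54.9]
tcp_rot: [[0.063, 0.998, -0.001], [0.998, -0.063, -0.001], [-0.001, -0.001, -1.0]]
force: [-0.9, -6.1, 6.3]
gripper_width: 0.202
```

```bash
python3 - <<'E'
from h import *
go(433.4,360.2,55,86.4);print(get_obs()["moment"])
E
```

```text
t 13.72 pos [432.1 350.2  54.9] yaw 86.37 shift [10.1  0.7 -0.1] rz -0.03 tilt [-0.04  0.08  0.  ] F [-0.9 -6.1  6.3] w 0.202
[-0.96360058  0.14206479 -0.02626   ]
```

Emit:
move_arm(
  deltas=[
    [0,-0.5,-0.2,0,0,0,1],
    [1,0,-0.2,0,0,0,1],
    [1,0,0,0,0,0,1],
    [1,0,0,0,0,0,1],
    [1,0,0,0,0,0,1],
    [0,0,0,0,0,0,1],
  ],
)

```text
t: 14.22
eef_pos: [431.8, 355.0, 55.1]
tcp_rot: [[0.063, 0.998, -0.0], [0.998, -0.063, -0.0], [-0.0, -0.0, -1.0]]
force: [-1.2, 0.9, -3.4]
gripper_width: 0.201
```

```bash
python3 - <<'E'
from h import *
go(433.4,360.2,55,86.4);print(get_obs()["moment"])
E
```

```text
t 14.22 pos [431.8 355.   55.1] yaw 86.36 shift [5.3 1.2 0.1] rz -0.04 tilt [-0.03  0.01  0.  ] F [-1.2  0.9 -3.4] w 0.201
[ 0.06124432  0.28854337 -0.0667838 ]
```

Emit:
move_arm(
  deltas=[
    [1,0,0.1,0,0,0,1],
    [1,0,0.1,0,0,0,1],
    [1,0,0,0,0,0,1],
    [0.5,0,0,0,0,0,1],
    [0,0,0,0,0,0,1],
  ],
)

```text
t: 14.63
eef_pos: [431.8, 357.7, 55.0]
tcp_rot: [[0.063, 0.998, -0.001], [0.998, -0.063, -0.001], [-0.001, -0.001, -1.0]]
force: [-1.9, -4.3, 1.3]
gripper_width: 0.199
```

```bash
python3 - <<'E'
from h import *
go(433.4,360.2,55,86.4);print(get_obs()["moment"])
E
```

```text
t 14.63 pos [431.8 357.7  55. ] yaw 86.36 shift [ 2.6  1.5 -0. ] rz -0.04 tilt [-0.06  0.07  0.  ] F [-1.9 -4.3  1.3] w 0.199
[-0.71384284  0.48120047 -0.13783843]
```

Emit:
move_arm(
  deltas=[
    [0.5,0,0,0,0,0,1],
    [0.5,0,0,0,0,0,1],
    [0.5,0,0,0,0,0,1],
    [0,0,0,0,0,0,1],
    [0,0,0,0,0,0,1],
  ],
)

```text
t: 15.05
eef_pos: [431.7, 358.9, 55.0]
tcp_rot: [[0.063, 0.998, -0.002], [0.998, -0.063, -0.002], [-0.002, -0.001, -1.0]]
force: [-2.8, -5.8, 3.3]
gripper_width: 0.203
```

```bash
python3 - <<'E'
from h import *
go(433.4,360.2,55,86.4);print(get_obs()["moment"])
E
```

```text
t 15.05 pos [431.7 358.9  55. ] yaw 86.36 shift [ 1.4  1.6 -0. ] rz -0.04 tilt [-0.08  0.1   0.  ] F [-2.8 -5.8  3.3] w 0.203
[-1.06253509  0.60286681 -0.17178938]
```

Emit:
move_arm(
  deltas=[
    [0.5,-0.1,0,0,0,0,1],
    [0.5,-0.1,0,0,0,0,1],
    [0.5,-0.1,0,0,0,0,1],
    [0,0,0,0,0,0,1],
    [0,0,0,0,0,0,1],
  ],
)

```text
t: 15.47
eef_pos: [431.6, 359.4, 55.0]
tcp_rot: [[0.063, 0.998, -0.002], [0.998, -0.063, -0.003], [-0.003, -0.001, -1.0]]
force: [-0.8, -12.5, 6.3]
gripper_width: 0.201
```

```bash
python3 - <<'E'
from h import *
go(433.4,360.2,55,86.4);print(get_obs()["moment"])
E
```

```text
t 15.47 pos [431.6 359.4  55. ] yaw 86.38 shift [ 0.9  1.8 -0. ] rz -0.02 tilt [-0.08  0.19  0.  ] F [ -0.8 -12.5   6.3] w 0.201
[-1.88752641  0.19584165 -0.20419147]
```

Emit:
move_arm(
  deltas=[
    [0.4,0,0,0,0,0,1],
    [0.4,0,0,0,0,0,1],
    [0,0,0,0,0,0,1],
    [0,0,0,0,0,0,1],
  ],
)

```text
t: 15.8
eef_pos: [431.6, 359.5, 55.0]
tcp_rot: [[0.063, 0.998, -0.002], [0.998, -0.063, -0.004], [-0.004, -0.002, -1.0]]
force: [-1.4, -15.9, 7.9]
gripper_width: 0.203
```

```bash
python3 - <<'E'
from h import *
go(433.4,360.2,55,86.4);print(get_obs()["moment"])
E
```

```text
t 15.8 pos [431.6 359.5  55. ] yaw 86.39 shift [ 0.9  1.8 -0. ] rz -0.01 tilt [-0.09  0.26  0.  ] F [ -1.4 -15.9   7.9] w 0.203
[-2.36570306  0.06526759 -0.22635754]
```

Emit:
move_arm(
  deltas=[
    [-0.8,0,-0.1,0,0,0,1],
    [-0.8,0,-0.1,0,0,0,1],
    [-0.6,0,0,0,0,0,1],
    [0,0,0,0,0,0,1],
    [0,0,0,0,0,0,0.5],
    [0,0,0,0,0,0,0.2],
    [0,0,0,0,0,0,-0.2],
    [0,0,0,0,0,0,-0.5],
    [0,0,0,0,0,0,-0.5],
    [0,0,0,0,0,0,-0.5],
  ],
)

```text
t: 16.63
eef_pos: [432.3, 360.2, 55.4]
tcp_rot: [[0.063, 0.998, 0.001], [0.998, -0.063, 0.0], [0.0, 0.0, -1.0]]
force: [-0.3, -0.5, -0.1]
gripper_width: 0.751
```

```bash
python3 - <<'E'
from h import *
go(433.4,360.2,160,86.4);print(get_obs()["moment"])
E
```

```text
t 16.63 pos [432.3 360.2  55.4] yaw 86.37 shift [ 1.000e-01  1.100e+00 -1.046e+02] rz -0.03 tilt [ 0.03 -0.03  0.  ] F [-0.3 -0.5 -0.1] w 0.751
[-0.0135743  -0.04692126 -0.00213422]
```

Free of contact. Raise and move back a little so that the wrist camera sees the rest.

Emit:
move_arm(
  deltas=[
    [0,0,-5,0,0,0,-0.5],
    [0,0,-12,0,0,0,-0.5],
    [0,0,-20,0,0,0,-0.5],
    [0,0,-25,0,0,0,-0.5],
    [0,0,-30,0,0,0,-0.5],
    [0,0,-30,0,0,0,-0.5],
    [0,-20,-30,0,0,0,-0.5],
    [0,-25,-20,0,0,0,-0.5],
    [0,-20,-5,0,0,0,-0.5],
    [0,0,0,0,0,0,-0.5],
    [0,0,0,0,0,0,-0.5],
  ],
)

```text
t: 17.55
eef_pos: [366.9, 364.4, 233.8]
tcp_rot: [[0.062, 0.998, 0.002], [0.998, -0.062, 0.002], [0.002, 0.002, -1.0]]
force: [-0.0, 0.6, -0.1]
gripper_width: 0.748
```

```bash
python3 - <<'E'
from h import *
go(433.4,360.2,160,86.4)
im=snapshot("wrist")
for n in ("rest","rest_comb","rest_nose","way_home","end_a","jar_1","brush","muller"):
  print(n,[(round(d["p"],2),w("wrist",d["at"]).round(1)) for d in place_of("wrist",n)[:3]])
im2=snapshot("side")
for n in ("rest","rest_comb","rest_nose","end_a","jar_1","brush","muller"):
  print(n,[(round(d["p"],2),w("side",d["at"]).round(1)) for d in place_of("side",n)[:3]])
s=cv2.resize(im2[170:290,190:450],(433,200),interpolation=cv2.INTER_CUBIC);s=cv2.resize(im2[170:290,200:460],(800,369),interpolation=cv2.INTER_CUBIC)
x=cv2.resize(im,(368,230));y=np.zeros((230,800,3),np.uint8);y[:,:368]=x;y[:,400:]=cv2.resize(im[:230,150:550],(400,230))
save(np.vstack([s,y]),"k")
E
```

```text
t 17.55 pos [366.9 364.4 233.8] yaw 86.44 shift [-0.2 66.5 74. ] rz 0.04 tilt [ 0.1 -0.1  0. ] F [-0.   0.6 -0.1] w 0.748
rest [(0.88, array([ 4.334e+02,  3.631e+02, -2.000e-01])), (0.69, array([315. , 352.4,  -0. ]))]
rest_comb [(0.93, array([433.7, 360.9,  73. ]))]
rest_nose []
way_home [(0.72, array([315.8, 354.4,  -0.6])), (0.29, array([569.7, 353.8,  -0.9]))]
end_a [(0.74, array([576.2, 303.2,   3. ])), (0.69, array([664.5, 358.6,  -5.5])), (0.58, array([ 5.646e+02,  4.048e+02, -1.000e-01]))]
jar_1 [(0.98, array([ 2.665e+02,  3.980e+02, -3.000e-01])), (0.86, array([316.8, 354.3,  -1.5])), (0.64, array([247.9, 337.6,   0.7]))]
brush [(0.83, array([665.6, 357.1,  -5.5]))]
muller []
rest [(0.55, array([432.7, 356.8,   8.2]))]
rest_comb [(0.87, array([435.4, 361.3,  74.7])), (0.25, array([434.6, 337.2,  -1.6]))]
rest_nose [(0.87, array([434.6, 397.5,   4.3]))]
end_a [(0.76, array([576.4, 304.1,   8.1]))]
jar_1 [(0.97, array([320.6, 359.4,  -4.7])), (0.85, array([2.487e+02, 3.402e+02, 3.000e-01])), (0.65, array([270.2, 402.8,  -5.8]))]
brush [(0.81, array([664.2, 358.3,  -2.8])), (0.45, array([ 5.688e+02,  3.551e+02, -5.000e-01]))]
muller [(0.61, array([727.4, 246.2,   1.2]))]
```

View pics/k.png

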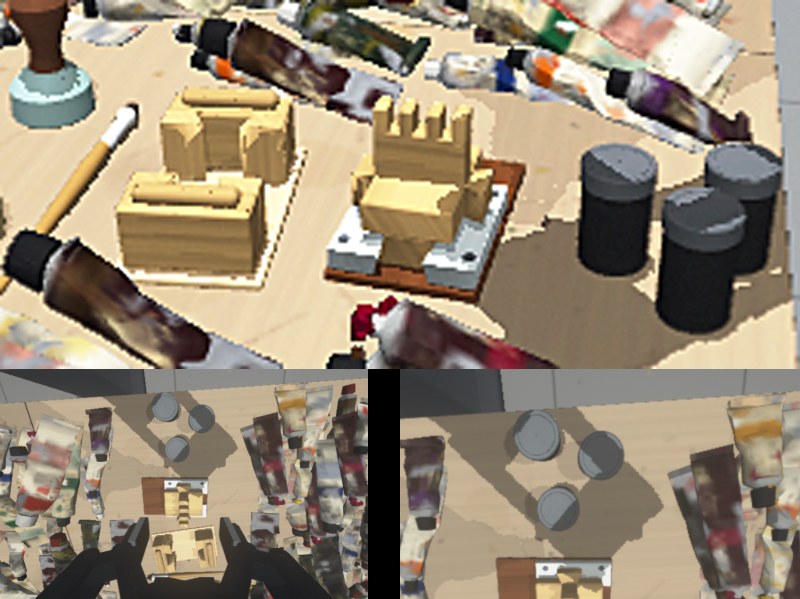

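```bash
python3 -c "
from cell import *
print(job_done())"
```

```text
the job is handed in; nothing more can be done
None
```

The brush rest is wedged nose first in the dovetail way and released, and I handed the job in at about 17.7 s of the 45 s allowed.

- **What I did:** I gripped the comb, lifted the rest straight up clear of the end blocks and turned it about 81°. I set its foot down on the mouth of the way, slid it in until it stopped at about 16 N of push, then opened the gripper and moved clear.
- **On the slide:** about 10 mm before home the drag rose to about 6 N, possibly from light rubbing on one rail. I shifted it 0.5 mm sideways and lifted slightly, and it slid on freely.
- **Final position:** the comb showed at about (434, 361) against an expected home of (433.4, 360.2). The network's readings of the rest's own origin were less consistent, within about 4 mm of home, which is that network's stated accuracy.
- **Everything else:** both end blocks still stand on the board in their places. The jars, brush and muller showed within about 3 mm of where they were, which is measurement noise.
- **Missed or wrong readings:** the final wrist picture did not report the muller or the nose. It also gave a false reading for the way's home, which is hidden under the rest. The side camera found the muller and the nose but only one of the two end blocks; both blocks are plain in the picture.
- **Not tested:** I did not pull on the rest to check that it is held tight. That rests on the push force and on it not having shifted after release.

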